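# Seat the temperature logger in the block heater's hidden well

### The arm

A 6-joint arm with a two-finger parallel gripper is mounted at the origin on the work surface. World frame = base frame: x ahead of the robot, y to its left, z up, the work surface at z = 0. Lengths are in mm, angles in rad, forces in N, time in s.
With the tool pointing down it reaches from about 350 to 725 mm from the base axis. Payload 4.3 kg.
Tool frame: the origin (TCP) lies on the centre line of the jaws, within the pads' length; the fingertips stand 17 mm ahead of it and the grasp point (between the pads) lies 2 mm behind it; z points along the fingers, y is the line along which they close (so a half turn about z gives the same grasp; the last joint's range is limited). The gripper opens to 85 mm and grips with 20 to 120 N. Pads are 22 mm wide; open, the fingers measure 114 mm over their backs; the gripper's body (76 mm by 85 mm) begins 54 mm behind the grasp point. The pads swing forward as they close: fully open they stand 13 mm farther back than shut.
Start: joints at [1.14, 0.377, 0.081, 1.274, 0, 1.46], TCP at [181.319, 545.7, 248.329] pointing down, gripper open.
Joint ranges: [-2.72, 2.72], [-0.84, 1.66], [-1.02, 1.22], [-1.77, 2.12], [-1.37, 1.28], [-3.14, 3.14]. Speed limits (rad/s): [2.57, 2.57, 3.14, 3.14, 3.14, 3.14].

### API

Orientations are given as a unit quaternion [w, x, y, z].
In Python, from workcell import robot gives the robot as it stands.
- The arm moves only by the tool carry_out, never from a script. Its argument "rows" is a list that holds one entry, the list of rows, each a list of 6 numbers: the shift along the tool's x, y, z in cm, then the turn, a rotation vector about the tool's x, y, z in rad. A call has 1 to 12 rows; each row is the pose to reach, as a shift and turn from the pose commanded when the call began, along the tool's axes at that moment; what a row does not reach only later rows make up. A row lasts 1/10 s, in which the tool goes at most 50 mm and 8.59 degrees, less where a joint would pass 70% of its speed; a pose out of reach is approached as far as the arm can. A call with a gripper value outside its range is refused whole. "fingers" is the closure, from 0 (fully open) to 1 (shut), set as the call begins (left out, the last holds). The fingers move at their own pace and stop on an object; the grip force is fixed at half the most. Time passes only in rows, so rows that repeat a pose let the fingers close. It gives the time, the measured TCP pose, the force, the opening and the grip force at its end, in the units of the state.
- robot.get_obs(): the state, without advancing time (a new reading comes with each control period).
- robot.get_image(name): name is "side" or "top"; returns a dict with "pixels" (400x640x3 uint8, blue, green, red), "range_z" (400x640 float32, mm along the optical axis (not along the pixel's ray), 0 where there is no reading), "K" (3x3 intrinsics, pixels), "pose" (4x4, takes a point from camera to world coordinates). Camera axes: x right, y up, looking along -z (the intrinsics and any distortion apply to the point x, -y, -z); pixel columns grow to the right and rows downward; lengths in mm; the calibration is good to about 2 mm. A picture is of the moment at which its call begins.
- robot.sign_off(): hands the job in; it is judged then, once.
The state is a dict: "clock": time; "joints": joint angles; "dq": joint speeds; "effort": joint torques, N m; "tcp_pos": TCP position; "orientation": TCP orientation; "force": force on the tool from outside, world axes, zero at the start; "moment": the same for the moment, N m; "finger_gap": finger opening in mm; "gripper_force": force on a finger pad.
Only numpy, scipy, OpenCV 4.12 (cv2) and the standard library are available. Lean on these libraries where they do the work, as an engineer would, in place of code of your own. Each camera call takes 0.05 s, during which the arm holds its last target. There are 200 camera calls.

### The job

Fit the blue temperature logger into the block heater: take it out of the white tube rack, set its stem tip on the steel cover plate and feel along the black guide line with light pressure until the tip drops into the flush, spring-closed well, then push it gently down until its flange sits flat on the plate, and let go. Never bear down hard on the heater, and leave the tubes and everything else on the bench where they stand.

Things in the scene. Friction and masses are not known exactly. Their poses are not given: they have to be found in the camera images.
- logger_center (a point): Temperature logger, a rigid 200-265 g probe, standing stem-down in one of the rack's three holes (which one varies). Steel flange, 36 mm diameter, 6 mm thick; above it a round blue grip with a white cap, 30 mm diameter, 6 to 60 mm above the flange's underside; below it a steel stem, 8 mm diameter, 45 mm long. This point: mid-grip on the axis, 34 mm above the flange's underside. z points up the axis.
- logger_tip (a point): Lower end of the logger's stem, slightly tapered, on the axis: 45 mm below the flange's underside and 79 mm below the grip point. z points up the axis.
- heater: Dry block heater fixed on the bench, 270 (x) x 260 (y) x 104 mm high, white, sloping black control panel on its -x side. Origin: centre of its underside. In its top an opening of 100 (x) x 124 (y) mm, centred at x = 20 mm, y = 0, with a black rim 105 mm above the bench; in it, at z = 100 mm, a flat steel cover plate. The logger must never press on the heater with more than 20 N.
- line_mid (a point): Middle of the black guide line (along the heater's y, at x = 20 mm) on the surface of the cover plate. The well is a round 12 mm hole in the plate, centred on this line (within 0.5 mm), anywhere up to 30 mm either side of this point: where depends on the block fitted and is not measured or marked. Axes as the heater's.
- line_right (a point): Point on the guide line, on the plate's surface, 40 mm from its middle towards the heater's -y side. The plate is spring-seated: it gives straight down 0.4 mm per newton (beyond the first 0.5 N) to a hard stop 8 mm down, at about 20 N. Axes as the heater's.
- line_left (a point): Point on the guide line, on the plate's surface, 40 mm from its middle towards the heater's +y side. A flush sprung plug of the same steel closes the well: it sinks under the stem with 0.5 N at first, 1.4 N at 45 mm down, where it still has 2 mm to go. That is less than the logger's weight, so the seated logger stays down when let go. Axes as the heater's.
- rack: White plastic tube rack, fixed on the bench, 70 (x) x 190 (y) x 62 mm high, with three 18 mm holes in its top along y at -60, 0 and +60 mm. Origin: centre of its underside.
- tube1_cap (a point): Middle of the blue cap (22 mm diameter, 8 mm high) of a capped sample tube hanging in the rack; the cap stands on the rack's top. To be left there.
- tube2_cap (a point): Middle of the cap of a second, identical sample tube in the rack. To be left there.
- canister_mid (a point): Aluminium canister with a perforated top, 52 mm diameter, 122 mm high, standing on the bench; point 60 mm up its axis. A bystander.
- aerosol_mid (a point): Black and yellow spray can, 64 mm diameter, 190 mm high; point 90 mm up its axis. A bystander.
- beaker_mid (a point): Glass beaker, 68 mm diameter, 90 mm high; point 45 mm up its axis. A bystander.
- reagent_mid (a point): Amber jar with a blue cap, 60 mm diameter, 130 mm high; point 60 mm up its axis. A bystander.

How it is judged (in metres and radians):
On the way, in this order (a step that is already met when the one before it is completed fails the run):
1. the logger is lifted out of the rack, its tip above the rack's top (z of logger_tip in the frame of rack above 0.066 m), for 0.1 s.
2. the stem's tip has dropped into the well, 12 mm or more below the plate's surface (z of logger_tip in the frame of heater below 0.088 m and x of logger_tip in the frame of heater between 0.008 and 0.032 m and y of logger_tip in the frame of heater between -0.045 and 0.045 m), for 0.1 s.
At the end, for the whole second after the job is handed in: The logger stands still and upright (within 0.06 rad) in the well on the guide line, released, its stem's tip at least 42 mm below the level of the unloaded cover plate (flange on the plate within 3 mm) (z of logger_tip in the frame of heater below 0.058 m and x of logger_tip in the frame of heater between 0.008 and 0.032 m and y of logger_tip in the frame of heater between -0.045 and 0.045 m and angle between logger_tip's own z axis and vertical below 0.06 rad and linear speed of logger below 0.01 m/s); the robot touches nothing.
It fails at once if the logger presses on the heater with more than 20 N (contact force between logger and heater above 20 N).
It fails at once if a tube in the rack, the canister, the spray can, the beaker or the jar is moved by more than 25 mm (distance of any of tube1_cap, tube2_cap, canister_mid, aerosol_mid, beaker_mid, reagent_mid from where it was at the start of the episode above 0.025 m).
It also fails if it takes over 64 s, if anything falls off the work surface, if the arm or the gripper's body presses on something with over 40 N, if the wrist force passes 120 N, or if a joint passes its speed limit or range.

## Working session

There is one attempt and no reset: what is moved stays moved. The work goes in short steps, Python scripts to look and compute and a tool call to move; the robot and the scene stay as the last step left them, time stands still between calls to the robot, and variables do not carry over. Pictures are saved under pics/ and viewed, at most 10 in all, crops included, and the job is handed in when it is done.

Besides the shell and the picture viewer there is one more tool, called after "Emit:" as a command line: name --argument value ..., lists and objects as JSON in quotes. carry_out: Moves the arm, as the interface text tells. Its arguments: {"type":"object","properties":{"rows":{"type":"array","items":{"type":"array","items":{"type":"array","items":{"type":"number"}}}},"fingers":{"type":"number"}},"required":["rows"]}

```bash
mkdir -p pics; cat > h.py <<'E'
import numpy as np, cv2
from workcell import robot
def cloud(im):
    K=im["K"];d=im["range_z"];v,u=np.mgrid[0:d.shape[0],0:d.shape[1]]
    x=(u-K[0,2])/K[0,0]*d;y=(v-K[1,2])/K[1,1]*d
    P=np.stack([x,-y,-d,np.ones_like(d)],-1)@im["pose"].T
    P=P[...,:3];P[d<=0]=np.nan;return P
E
python3 - <<'E'
from h import *
o=robot.get_obs();print({k:np.round(v,3) for k,v in o.items()})
for n in("top","side"):
    im=robot.get_image(n);cv2.imwrite(f"pics/{n}0.png",im["pixels"]);np.savez(f"{n}0.npz",**im)
    print(n,im["K"].tolist(),np.round(im["pose"],3).tolist(), [k for k in im])
E
```

```text
{'clock': np.float64(0.0), 'joints': array([ 1.14 ,  0.378,  0.08 ,  1.274, -0.   ,  1.46 ]), 'dq': array([-0.001, -0.   ,  0.001,  0.   , -0.   ,  0.   ]), 'effort': array([-1.0000e-03, -4.6361e+01,  2.6987e+01,  2.1000e-02, -0.0000e+00,
        0.0000e+00]), 'tcp_pos': array([181.051, 545.088, 247.354]), 'orientation': array([-0.   ,  0.16 ,  0.987, -0.001]), 'force': array([0.622, 1.163, 0.148]), 'moment': array([ 0.009, -0.017,  0.005]), 'gripper_force': np.float64(0.0), 'finger_gap': np.float64(85.328)}
top [[470.0236793595679, 0.0, 328.246865705423], [0.0, 470.0236793595679, 203.55192837717655], [0.0, 0.0, 1.0]] [[-0.019, 0.997, -0.072, 540.944], [-0.999, -0.021, -0.026, -22.051], [-0.027, 0.072, 0.997, 1390.728], [0.0, 0.0, 0.0, 1.0]] ['pixels', 'range_z', 'K', 'pose']
side [[365.6827340522644, 0.0, 326.34824045433385], [0.0, 365.6827340522644, 198.1715774832512], [0.0, 0.0, 1.0]] [[0.759, 0.367, -0.537, 109.239], [-0.651, 0.43, -0.626, -623.609], [0.001, 0.825, 0.565, 648.0], [0.0, 0.0, 0.0, 1.0]] ['pixels', 'range_z', 'K', 'pose']
```

View pics/top0.png

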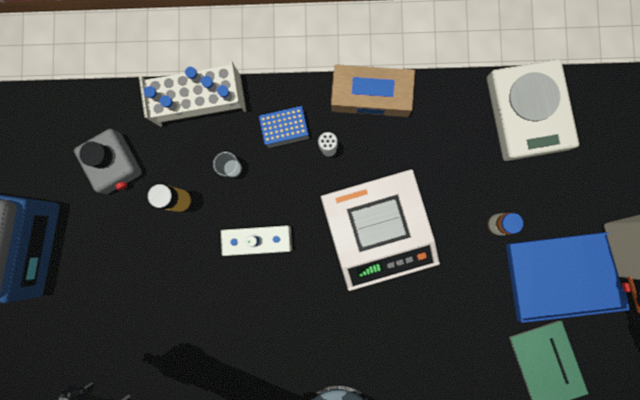

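View pics/side0.png

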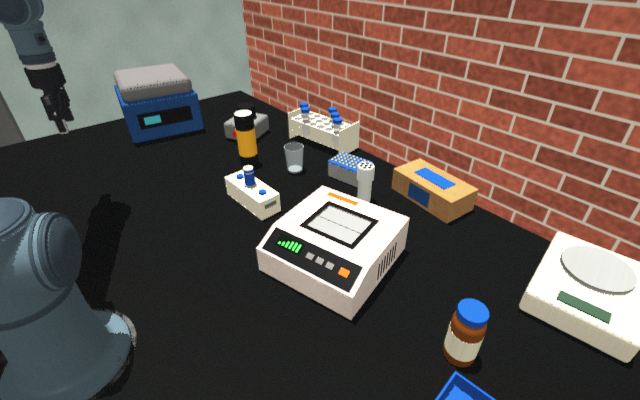

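The logger stands in the rack's middle hole (top view ≈252,240; rack spans 221–291). The heater's plate is at ≈380,222 and yawed about 12°, with the line running left to right. Next I'll measure these.

```bash
python3 - <<'E'
from h import *
im=dict(np.load("top0.npz"));P=cloud(im);px=im["pixels"].astype(int)
def rect(m,name):
    q=P[m];print(name,len(q),np.round(np.median(q,0),1));
    r=cv2.minAreaRect(q[:,:2].astype(np.float32));print("  rect",np.round(r[0],1),np.round(r[1],1),round(r[2],2))
vv,uu=np.mgrid[0:400,0:640]
X,Y,Z=P[...,0],P[...,1],P[...,2]
rr=(uu>215)&(uu<297)&(vv>220)&(vv<262)
rect(rr&(abs(Z-62)<5),"rack");rect(rr&(Z>112),"cap")
print("cap z",np.round(np.nanpercentile(Z[rr],[50,95,99,100]),1))
hh=(uu>315)&(uu<445)&(vv>165)&(vv<295)
g=px.sum(2)
rect(hh&(Z>90),"heater");
dark=(hh&(uu>340)&(uu<415)&(vv>190)&(vv<255)&(Z>90)&(g<200))
n,l,s,c=cv2.connectedComponentsWithStats(dark.astype(np.uint8));
for i in range(1,n):
    if s[i,4]>20:print(s[i],np.round(c[i],1))
    if s[i,4]>100: rect(l==i,"rim")
b=(px[...,0]-px[...,2]>60)&rr
n,l,s,c=cv2.connectedComponentsWithStats(b.astype(np.uint8))
for i in range(1,n):
    if s[i,4]>5:rect(l==i,"blue")
top=cv2.resize(im["pixels"][165:295,315:445],None,fx=3,fy=3,interpolation=cv2.INTER_CUBIC)
r=cv2.resize(im["pixels"][205:270,210:300],(540,390),interpolation=cv2.INTER_CUBIC)[:, :400]
cv2.imwrite("pics/c1.png",np.hstack([top,r[:390]]))
E
```

```text
rack 1328 [538.6 213.7  61. ]
  rect [537.4 222.1] [ 69.9 191. ] 2.66
cap 97 [535.8 222.  120.2]
  rect [535.6 222.4] [27.6 27.1] 88.95
cap z [ 52.5  69.6 121.7 126.3]
heater 8121 [ 576.4 -125.7  102. ]
  rect [ 571.7 -127. ] [245.1 260.9] 15.09
[351 196  58  53 224] [388.  219.8]
rim 224 [ 598.4 -160.7  104.2]
  rect [ 579.1 -128.9] [117.  130.6] 16.07
[399 250  16   5  46] [408.6 252.7]
blue 30 [539.8 161.5  68.4]
  rect [540.5 162.2] [13.8 16.2] 39.95
blue 32 [nan nan nan]
  rect [534.9 282. ] [16.3 14.1] 89.02
```

View pics/c1.png

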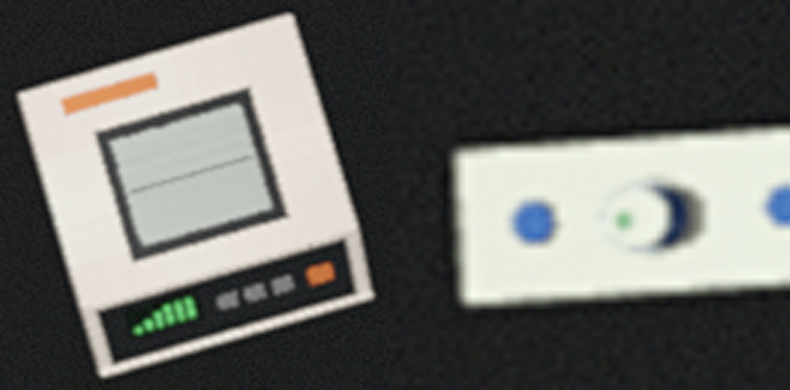

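```bash
cat >> h.py <<'E'
from scipy.spatial.transform import Rotation as R
def ray(im,u,v,z):
    K=im["K"];T=im["pose"];d=T[:3,:3]@np.array([(u-K[0,2])/K[0,0],-(v-K[1,2])/K[1,1],-1])
    return T[:3,3]+d*(z-T[2,3])/d[2]
def down(psi): # tool z down, tool y at angle psi
    y=np.array([np.cos(psi),np.sin(psi),0]);z=np.array([0,0,-1.]);return R.from_matrix(np.stack([np.cross(y,z),y,z],1))
def delta(p,psi):
    o=robot.get_obs();q=R.from_quat(np.roll(o["orientation"],-1))
    print("shift cm",np.round(q.inv().apply(np.array(p)-o["tcp_pos"])/10,3),"rot",np.round((q.inv()*down(psi)).as_rotvec(),4))
    print("tcp",np.round(o["tcp_pos"],2),"F",np.round(o["force"],2),"M",np.round(o["moment"],3),"gap",round(float(o["finger_gap"]),2),"gf",o["gripper_force"],"t",round(float(o["clock"]),2),"tool y",np.round(q.as_matrix()[:,1],4),"tool z",np.round(q.as_matrix()[:,2],4))
E
python3 - <<'E'
from h import *
im=dict(np.load("top0.npz"));g=im["pixels"].sum(2).astype(float)
pts=[]
for u in range(361,398):
    v0=228.7+(u-358.7)*(217-228.7)/(399.3-358.7);vs=np.arange(int(v0)-4,int(v0)+6)
    w=np.clip(np.median(g[vs,u])-g[vs,u]-15,0,None)
    if w.sum()>0:pts.append(ray(im,u,(w*vs).sum()/w.sum(),100))
pts=np.array(pts);
vx,vy,x0,y0=cv2.fitLine(pts[:,:2].astype(np.float32),cv2.DIST_HUBER,0,.01,.01).ravel()
print("line",x0,y0,"dir deg",np.degrees(np.arctan2(vy,vx)),"n",len(pts))
r=(pts[:,:2]-[x0,y0])@[-vy,vx];print("res",np.round(r.std(),2))
mid=ray(im,315+192/3,165+175/3,102);print("opening mid",mid)
t=(mid[:2]-[x0,y0])@[vx,vy];print("line mid",x0+t*vx,y0+t*vy)
for p in[(352.3,235.3),(351,211.7),(396.3,198.3),(406.7,235.7)]:pass
# cap: white blob
print("cap via ray", ray(im,210+640/6,205+217/6,122))
delta([536,222.3,170],.046)
E
```

```text
line 578.3297 -122.57812 dir deg -74.767075 n 37
res 0.14
opening mid [ 577.0107205  -126.21226009  102.        ]
line mid 579.1599564472277 -125.62699928743507
cap via ray [531.80475544  44.1313721  122.        ]
shift cm [-43.866 -19.435   7.772] rot [-1.700e-03  9.000e-04  1.204e+00]
tcp [181.05 545.17 247.45] F [-0.24 -0.94 -0.  ] M [ 0.034 -0.037  0.015] gap 85.49 gf 0.0 t 0.1 tool y [ 0.3153  0.949  -0.0018] tool z [-8.0e-04 -1.7e-03 -1.0e+00]
```

Emit:
carry_out --rows '[[[-4, -1.8, 0.4, 0, 0, 0.11], [-8, -3.5, 0.9, 0, 0, 0.22], [-12, -5.3, 1.3, 0, 0, 0.33], [-16, -7.1, 1.7, 0, 0, 0.44], [-20, -8.9, 2.2, 0, 0, 0.55], [-24, -10.6, 2.6, 0, 0, 0.66], [-28, -12.4, 3, 0, 0, 0.77], [-32, -14.2, 3.5, 0, 0, 0.88], [-36, -15.9, 3.9, 0, 0, 0.99], [-40, -17.7, 4.3, 0, 0, 1.1], [-43.9, -19.4, 4.8, 0, 0, 1.204], [-43.9, -19.4, 4.8, 0, 0, 1.204]]]'

```text
clock: 1.3
tcp_pos: [539.8, 219.4, 198.8]
orientation: [0.001, 0.693, 0.721, -0.001]
force: [-0.1, 1.2, -0.7]
finger_gap: 85.2
gripper_force: 0.0
```

```bash
python3 - <<'E'
from h import *
delta([536.2,222.3,97],.046)
E
```

```text
shift cm [ 0.325 -0.349 10.181] rot [ 0.      0.0017 -0.0074]
tcp [539.8  219.36 198.82] F [-0.06  1.18 -0.71] M [0.031 0.017 0.01 ] gap 85.21 gf 0.0 t 1.3 tool y [9.993e-01 3.860e-02 1.000e-04] tool z [ 1.0e-04 -1.7e-03 -1.0e+00]
```

Emit:
carry_out --rows '[[[0.1, -0.1, 1, 0, 0, 0], [0.2, -0.2, 2.5, 0, 0, 0], [0.3, -0.3, 4, 0, 0, 0], [0.3, -0.3, 4, 0, 0, 0], [0.3, -0.3, 4, 0, 0, 0]]]'

```text
clock: 1.8
tcp_pos: [532.2, 226.8, 160.0]
orientation: [-0.001, 0.69, 0.724, -0.001]
force: [0.7, -0.5, -0.3]
finger_gap: 84.9
gripper_force: 0.0
```

```bash
python3 - <<'E'
from h import *
delta([536.2,222.3,97],.046)
im=robot.get_image("side");cv2.imwrite("pics/s1.png",cv2.resize(im["pixels"][100:260,180:340],(640,600)))
E
```

```text
shift cm [-0.471  0.39   6.294] rot [-0.0016  0.0002  0.0021]
tcp [532.18 226.83 159.95] F [ 0.71 -0.52 -0.3 ] M [0.015 0.019 0.026] gap 84.93 gf 0.0 t 1.8 tool y [ 0.9988  0.0481 -0.0016] tool z [-1.6e-03 -2.0e-04 -1.0e+00]
```

View pics/s1.png

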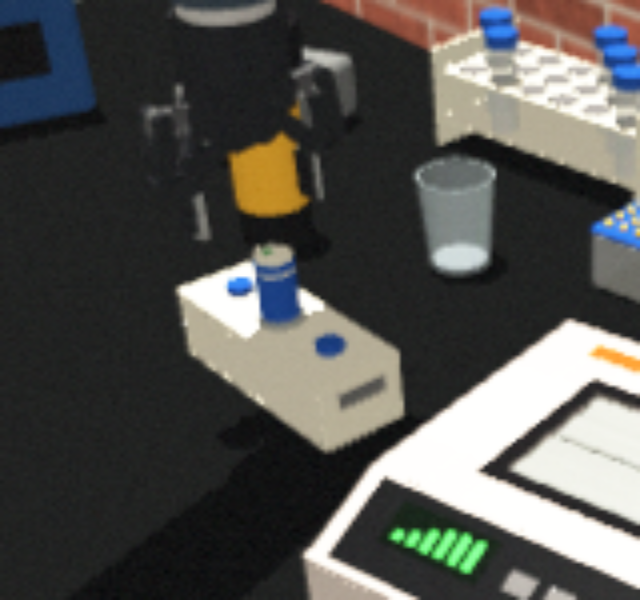

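The open gripper is above the logger, with its fingers at about (200,215) and (318,175) straddling it, and the grip at (277,285) is upright. I'll centre it, descend and grip.

Emit:
carry_out --rows '[[[-0.25, 0.2, 0.2, 0, 0, 0], [-0.47, 0.4, 0.4, 0, 0, 0], [-0.47, 0.4, 1.5, 0, 0, 0], [-0.47, 0.4, 2.6, 0, 0, 0], [-0.47, 0.4, 3.7, 0, 0, 0], [-0.47, 0.4, 4.8, 0, 0, 0], [-0.47, 0.4, 5.7, 0, 0, 0], [-0.47, 0.4, 6.2, 0, 0, 0], [-0.47, 0.4, 6.2, 0, 0, 0], [-0.47, 0.4, 6.2, 0, 0, 0]]]'

```text
clock: 2.85
tcp_pos: [538.0, 221.6, 98.5]
orientation: [0.0, 0.691, 0.723, 0.0]
force: [-0.0, -0.7, 0.1]
finger_gap: 85.4
gripper_force: 0.0
```

```bash
python3 - <<'E'
from h import *
delta([536.2,222.3,97],.046)
E
```

```text
shift cm [ 0.079 -0.174  0.147] rot [ 0.0003 -0.0002  0.    ]
tcp [537.97 221.59  98.47] F [-0.04 -0.66  0.07] M [-0.075 -0.001  0.035] gap 85.44 gf 0.0 t 2.85 tool y [9.989e-01 4.600e-02 3.000e-04] tool z [ 3.e-04  2.e-04 -1.e+00]
```

Emit:
carry_out --rows '[[[0, 0, 0, 0, 0, 0], [0, 0, 0, 0, 0, 0], [0, 0, 0, 0, 0, 0], [0, 0, 0, 0, 0, 0], [0, 0, 0, 0, 0, 0], [0, 0, 0, 0, 0, 0], [0, 0, 0, 0, 0, 0], [0, 0, 0, 0, 0, 0], [0, 0, 0, 0, 0, 0], [0, 0, 0, 0, 0, 0]]]' --fingers 1

```text
clock: 3.85
tcp_pos: [538.2, 221.6, 98.8]
orientation: [0.0, 0.691, 0.723, 0.0]
force: [-0.6, -0.1, 5.5]
finger_gap: 28.5
gripper_force: 59.2
```

```bash
python3 - <<'E'
from h import *
delta([536.2,222.3,97],.046)
E
```

```text
shift cm [ 0.076 -0.197  0.18 ] rot [ 0.001  -0.0003  0.    ]
tcp [538.2  221.63  98.8 ] F [-0.62 -0.08  5.5 ] M [-0.022  0.131 -0.002] gap 28.46 gf 59.219501807237975 t 3.85 tool y [0.9989 0.046  0.001 ] tool z [ 9.e-04  3.e-04 -1.e+00]
```

Emit:
carry_out --rows '[[[0, 0, -0.3, 0, 0, 0], [0, 0, -1, 0, 0, 0], [0, 0, -2, 0, 0, 0], [0, 0, -3.5, 0, 0, 0], [0, 0, -5.5, 0, 0, 0], [0, 0, -7.5, 0, 0, 0], [0, 0, -9.5, 0, 0, 0], [0, 0, -11.5, 0, 0, 0], [0, 0, -13, 0, 0, 0], [0, 0, -14, 0, 0, 0], [0, 0, -14, 0, 0, 0], [0, 0, -14, 0, 0, 0]]]'

```text
clock: 5.05
tcp_pos: [537.7, 221.5, 237.9]
orientation: [-0.0, 0.691, 0.723, -0.0]
force: [0.3, 0.0, -2.2]
finger_gap: 28.8
gripper_force: 59.4
```

```bash
python3 - <<'E'
from h import *
delta([569.7,-90.9,238],1.837)
E
```

```text
shift cm [-3.135e+01  1.764e+00 -6.000e-03] rot [-3.000e-04 -4.000e-04 -1.791e+00]
tcp [537.67 221.46 237.94] F [ 0.28  0.01 -2.16] M [-0.046 -0.009  0.02 ] gap 28.77 gf 59.36959382495843 t 5.05 tool y [ 9.989e-01  4.600e-02 -4.000e-04] tool z [-4.e-04 -0.e+00 -1.e+00]
```

Emit:
carry_out --rows '[[[-1.3, 0.1, 0, 0, 0, -0.14], [-4, 0.2, 0, 0, 0, -0.28], [-7, 0.4, 0, 0, 0, -0.42], [-10, 0.6, 0, 0, 0, -0.56], [-13, 0.7, 0, 0, 0, -0.7], [-16, 0.9, 0, 0, 0, -0.84], [-19, 1.1, 0, 0, 0, -0.98], [-22, 1.2, 0, 0, 0, -1.12], [-25, 1.4, 0, 0, 0, -1.26], [-28, 1.6, 0, 0, 0, -1.4], [-30.4, 1.7, 0, 0, 0, -1.54], [-31.35, 1.76, 0, 0, 0, -1.68]]]'

```text
clock: 6.25
tcp_pos: [569.2, -93.1, 236.8]
orientation: [-0.001, -0.079, 0.997, 0.0]
force: [0.2, 0.3, -2.2]
finger_gap: 28.6
gripper_force: 59.5
```

Emit:
carry_out --rows '[[[0, 0, 0, 0, 0, -0.08], [0, 0, 0, 0, 0, -0.111], [0, 0, 0, 0, 0, -0.111], [0, 0, 0, 0, 0, -0.111], [0, 0, 0, 0, 0, -0.111], [0, 0, 0, 0, 0, -0.111]]]'

```text
clock: 6.85
tcp_pos: [569.7, -90.6, 238.1]
orientation: [-0.0, -0.133, 0.991, 0.0]
force: [0.4, -0.7, -1.6]
finger_gap: 28.8
gripper_force: 59.5
```

```bash
python3 - <<'E'
from h import *
delta([569.7,-90.9,190],1.837)
im=robot.get_image("top");np.savez("top1.npz",**im)
a=cv2.resize(im["pixels"][165:295,315:445],(500,500),interpolation=cv2.INTER_CUBIC)
im=robot.get_image("side");b=cv2.resize(im["pixels"][120:300,240:360],(300,500),interpolation=cv2.INTER_CUBIC)
cv2.imwrite("pics/t1.png",np.hstack([a,b]))
E
```

```text
shift cm [ 0.008 -0.025  4.809] rot [ 0.0002 -0.0002 -0.    ]
tcp [569.72 -90.65 238.09] F [ 0.45 -0.71 -1.64] M [-0.003 -0.039 -0.01 ] gap 28.75 gf 59.495124109089375 t 6.85 tool y [-2.631e-01  9.648e-01  2.000e-04] tool z [-3.e-04  2.e-04 -1.e+00]
```

View pics/t1.png

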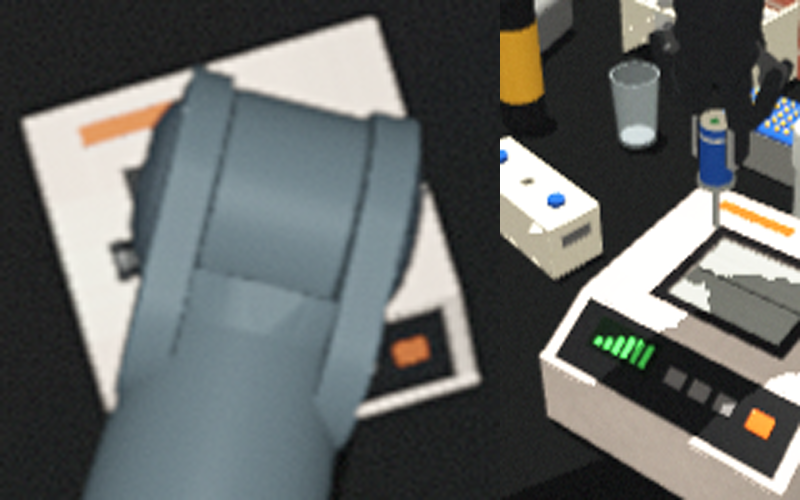

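The arm hides the logger from above. The side view shows the logger upright in the grip, with its stem at about (716,205). I'll go down to just above the plate and compare the tip with the line in the side camera.

Emit:
carry_out --rows '[[[0, 0, 0.5, 0, 0, 0], [0, 0, 1.5, 0, 0, 0], [0, 0, 2.5, 0, 0, 0], [0, 0, 3.5, 0, 0, 0], [0, 0, 4.2, 0, 0, 0], [0, 0, 4.8, 0, 0, 0], [0, 0, 4.8, 0, 0, 0], [0, 0, 4.8, 0, 0, 0], [0, 0, 4.8, 0, 0, 0]]]'

```text
clock: 7.85
tcp_pos: [570.2, -90.9, 190.8]
orientation: [0.001, -0.133, 0.991, -0.0]
force: [-0.1, 0.4, -2.8]
finger_gap: 29.4
gripper_force: 59.5
```

```bash
python3 - <<'E'
from h import *
delta([569.7,-90.9,184],1.837)
im=robot.get_image("side");np.savez("side1.npz",**im)
K=im["K"];T=im["pose"]
def proj(p):
    c=np.linalg.inv(T)@np.append(p,1);return K[0,2]+K[0,0]*c[0]/-c[2],K[1,2]-K[1,1]*c[1]/-c[2]
h=np.array([-.2627,.9649]);m=np.array([579.2,-125.6])
tip=proj([569.7,-90.7,190.2-81.8]);print("pred tip",tip,"pred line s=36,-50",proj([*(m+36*h),100]),proj([*(m-50*h),100]))
u,v=map(int,tip);c=im["pixels"][v-60:v+30,u-30:u+105];cv2.imwrite("pics/s2.png",cv2.resize(c,None,fx=5.9,fy=5.9,interpolation=cv2.INTER_CUBIC));print("crop origin",u-30,v-60)
s0=np.load("side0.npz")["pixels"];cv2.imwrite("pics/s2b.png",cv2.resize(s0[v-60:v+30,u-30:u+105],None,fx=5.9,fy=5.9,interpolation=cv2.INTER_CUBIC))
E
```

```text
shift cm [0.05  0.019 0.683] rot [-0.0005  0.001   0.    ]
tcp [570.23 -90.95 190.83] F [-0.12  0.37 -2.76] M [-0.035  0.009 -0.027] gap 29.39 gf 59.498407915234566 t 7.85 tool y [-2.631e-01  9.648e-01 -5.000e-04] tool z [ 1.1e-03 -2.0e-04 -1.0e+00]
pred tip (np.float64(327.2822032106446), np.float64(217.50724606046091)) pred line s=36,-50 (np.float64(327.3302048652028), np.float64(220.2728712732663)) (np.float64(357.9543443911703), np.float64(233.07750448648324))
crop origin 297 157
```

View pics/s2.png

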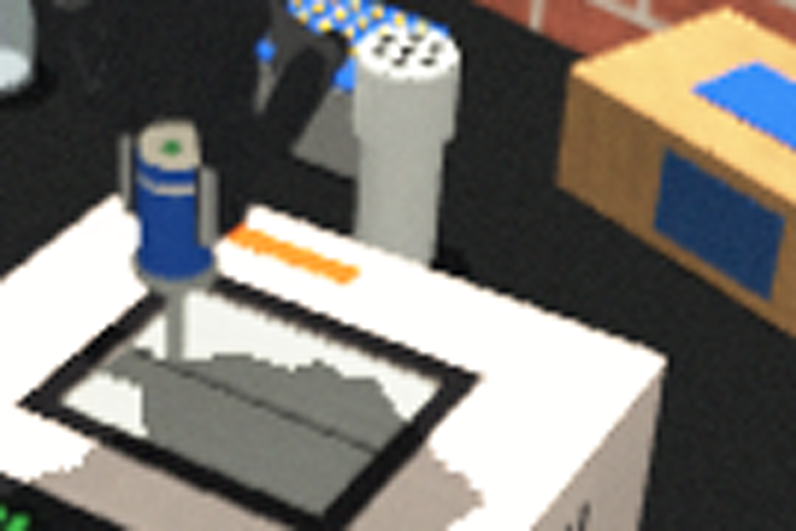

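```bash
python3 - <<'E'
from h import *
im=dict(np.load("side1.npz"));s0=dict(np.load("side0.npz"))
g0=s0["pixels"].sum(2).astype(float)
pts=[]
for u in range(318,356):
    v0=157+(352+(( (u-297)*5.9)-130)*.4)/5.9;vs=np.arange(int(v0)-3,int(v0)+5)
    w=np.clip(np.median(g0[vs,u])-g0[vs,u]-15,0,None)
    if w.sum()>0:pts.append(ray(s0,u,(w*vs).sum()/w.sum(),100)[:2])
pts=np.array(pts)
h=np.array([-.2627,.9649]);n=np.array([.9649,.2627]);m=np.array([579.2,-125.6])
print("line in side cam: perp",np.round(np.median((pts-m)@n),2),np.round(np.std((pts-m)@n),2),"slope",np.polyfit((pts-m)@h,(pts-m)@n,1).round(4))
# axis columns
px=im["pixels"].astype(int)
for v in range(178,220):
    r=px[v,315:340]
    print(v,r.sum(1).tolist() if v>=206 else (r[:,0]-r[:,2]).tolist())
E
```

```text
line in side cam: perp 3.05 1.63 slope [0.0252 3.1248]
178 [3, 3, 4, 3, 2, 0, -5, -21, -22, -24, -27, -28, -28, -28, -18, 0, 1, 2, 1, 4, 2, 4, 4, 2, 3]
179 [-1, 0, 1, -4, -1, -8, -21, -30, -31, -30, -30, -31, -32, -31, -30, -8, 0, 1, 2, 3, 3, 1, 0, 2, 0]
180 [2, 1, -4, -7, -4, -17, -29, -31, -30, -29, -25, -23, -29, -29, -29, -16, 2, 0, 2, 2, 4, 1, 3, 2, 5]
181 [1, -2, -3, -7, -2, -6, -30, -31, -28, -24, -1, 5, -18, -30, -29, -17, 3, 2, 1, 2, 4, 1, 3, 2, 1]
182 [0, -1, -3, -6, 10, 22, -30, -31, -29, -19, -5, -2, -16, -32, -30, -23, 2, 0, 2, 4, 3, 2, 0, 4, 2]
183 [2, -2, -4, -5, 9, 34, -14, -31, -32, -31, -27, -21, -29, -30, -31, -25, 3, 3, 2, 1, 4, 3, 2, 4, -1]
184 [-2, 0, -3, -7, 10, 61, 38, -13, -13, -23, -32, -33, -33, -30, -24, -27, -1, 4, 2, 0, 3, 1, 3, 2, 3]
185 [-1, -1, -5, -9, 7, 62, 94, 82, 73, 18, -12, -9, -9, -3, 23, -9, -5, -1, -1, 2, 1, 4, 1, 1, 0]
186 [1, 1, -4, -7, 8, 34, 73, 102, 105, 106, 106, 102, 106, 105, 95, 12, -7, -8, 0, -3, 3, 0, 2, 1, 1]
187 [-1, 2, -4, -4, 7, 28, 38, 56, 95, 94, 107, 106, 108, 104, 88, 11, -7, -6, -3, 3, 0, 2, 1, 4, 1]
188 [-1, 2, -5, -7, 7,
[... 3102 characters left out ...]
, 725, 727, 724, 724, 722, 724, 727, 727, 727, 726]
215 [75, 184, 323, 389, 454, 665, 674, 681, 727, 707, 466, 393, 417, 612, 728, 730, 731, 728, 727, 728, 726, 723, 724, 725, 726]
216 [189, 366, 450, 389, 336, 273, 294, 423, 708, 709, 462, 390, 426, 639, 724, 725, 727, 724, 685, 679, 682, 675, 677, 674, 683]
217 [360, 436, 359, 345, 325, 283, 225, 319, 556, 637, 410, 389, 426, 602, 675, 672, 674, 644, 357, 361, 357, 360, 357, 357, 426]
218 [417, 340, 348, 351, 352, 348, 349, 342, 287, 263, 289, 335, 342, 358, 354, 350, 363, 352, 356, 360, 343, 353, 362, 350, 360]
219 [350, 338, 340, 341, 351, 352, 353, 344, 345, 344, 296, 258, 281, 299, 308, 340, 363, 345, 355, 357, 357, 354, 360, 355, 353]
```

```bash
python3 - <<'E'
from h import *
s0=dict(np.load("side0.npz"));g0=s0["pixels"].sum(2).astype(float)
h=np.array([-.2627,.9649]);n=np.array([.9649,.2627]);m=np.array([579.2,-125.6])
L=[]
for u in range(322,358):
    v0=219.05+(u-326.28)*.414;vs=np.arange(round(v0)-2,round(v0)+3);w=np.clip(np.median(g0[vs,u])-g0[vs,u]-15,0,None)
    if w.sum()>0:L.append((u,(w*vs).sum()/w.sum()))
L=np.array(L);f=cv2.fitLine(L.astype(np.float32),cv2.DIST_HUBER,0,.01,.01).ravel();print("fit slope",f[1]/f[0],"v at 326.28",f[3]+(326.28-f[2])*f[1]/f[0])
P=np.array([ray(s0,u,f[3]+(u-f[2])*f[1]/f[0],100)[:2] for u in(326,340,354)])
print("line perp side",((P-m)@n).round(2),"s",((P-m)@h).round(1))
for z,v in((109,217.2),(109,216.9),(109,217.5)):
    q=ray(s0,326.28,v,z)[:2]-m;print("tip",v,"perp",(q@n).round(2),"s",(q@h).round(2))
q=np.array([570.23,-90.95])-m;print("tcp perp",q@n,"s",q@h)
E
```

```text
fit slope 0.4211794 v at 326.28 218.86618
line perp side [3.19 2.99 2.79] s [ 42.1   1.4 -37.7]
tip 217.2 perp -1.0 s 38.42
tip 216.9 perp -0.01 s 39.1
tip 217.5 perp -1.99 s 37.75
tcp perp 0.44740199999997043 s 35.790203999999996
```

Emit:
carry_out --rows '[[[-0.1, 0, 0, 0, 0, 0], [-0.25, 0, 0, 0, 0, 0], [-0.25, 0, 0.3, 0, 0, 0], [-0.25, 0, 0.6, 0, 0, 0], [-0.25, 0, 0.7, 0, 0, 0], [-0.25, 0, 0.7, 0, 0, 0], [-0.25, 0, 0.7, 0, 0, 0]]]'

```text
clock: 8.6
tcp_pos: [572.1, -90.2, 183.2]
orientation: [-0.0, -0.133, 0.991, 0.0]
force: [0.0, -0.3, -1.5]
finger_gap: 28.7
gripper_force: 59.5
```

Emit:
carry_out --rows '[[[0, 0, 0.1, 0, 0, 0], [0, 0, 0.1, 0, 0, 0], [0, 0, 0.1, 0, 0, 0]]]'

```text
clock: 8.9
tcp_pos: [572.2, -90.2, 182.3]
orientation: [0.0, -0.133, 0.991, 0.0]
force: [-0.4, 0.7, -2.3]
finger_gap: 28.6
gripper_force: 59.5
```

Emit:
carry_out --rows '[[[0, 0, 0.1, 0, 0, 0], [0, 0, 0.1, 0, 0, 0], [0, 0, 0.1, 0, 0, 0]]]'

```text
clock: 9.2
tcp_pos: [572.4, -90.2, 181.5]
orientation: [0.0, -0.133, 0.991, -0.0]
force: [-0.6, -0.5, -1.0]
finger_gap: 28.7
gripper_force: 59.5
```

Emit:
carry_out --rows '[[[0, 0, 0.1, 0, 0, 0], [0, 0, 0.1, 0, 0, 0], [0, 0, 0.1, 0, 0, 0]]]'

```text
clock: 9.5
tcp_pos: [572.4, -90.2, 180.6]
orientation: [0.0, -0.133, 0.991, -0.0]
force: [0.2, 0.5, 0.5]
finger_gap: 28.3
gripper_force: 59.6
```

Emit:
carry_out --rows '[[[0, 0, 0.1, 0, 0, 0], [0, 0, 0.1, 0, 0, 0], [0, 0, 0.1, 0, 0, 0]]]'

```text
clock: 9.8
tcp_pos: [572.5, -90.2, 179.7]
orientation: [0.0, -0.133, 0.991, -0.0]
force: [-1.3, 0.4, 3.7]
finger_gap: 28.5
gripper_force: 59.8
```

```bash
python3 - <<'E'
from h import *
im=robot.get_image("side");np.savez("side2.npz",**im)
print(im["pixels"][210:224,316:338].sum(2))
cv2.imwrite("pics/s3.png",cv2.resize(im["pixels"][200:240,310:365],None,fx=14,fy=14,interpolation=cv2.INTER_NEAREST))
E
```

```text
[[754 475 127 123 119 134 229 378 397 494 378 390 443 658 664 727 727 730
  730 730 726 699]
 [483 115 111 130 136 222 383 490 589 626 377 394 478 727 724 729 726 727
  728 730 730 731]
 [ 78  53  79 116 215 380 487 625 722 631 378 393 462 726 724 726 725 725
  727 726 730 731]
 [ 67  65 111 245 375 490 619 728 723 642 377 396 473 722 719 719 724 725
  724 727 725 727]
 [ 75 125 249 423 458 458 688 726 721 639 377 391 473 727 726 722 720 721
  721 727 726 728]
 [179 323 415 441 351 354 429 684 718 632 383 387 469 730 727 731 727 725
  721 725 724 725]
 [368 462 413 340 276 299 314 455 717 630 373 388 481 725 728 727 683 685
  674 672 672 674]
 [460 394 350 337 288 227 217 344 649 553 385 382 456 678 674 644 362 363
  362 370 359 354]
 [386 339 343 352 349 339 303 255 263 280 385 395 378 349 354 348 356 348
  355 352 354 352]
 [353 346 337 348 345 343 343 351 341 308 379 388 369 297 328 356 348 351
  358 354 347 359]
 [528 351 392 529 343 351 350 349 346 351 378 397 356 238 287 312 337 355
  356 355 352 343]
 [714 550 590 700 344 346 357 346 347 345 372 371 353 346 296 260 269 301
  319 327 362 352]
 [729 726 726 713 547 520 357 349 348 351 335 352 355 348 352 339 295 219
  235 266 303 343]
 [725 728 723 726 720 648 347 356 356 348 359 348 351 356 348 339 347 346
  301 258 224 287]]
```

View pics/s3.png

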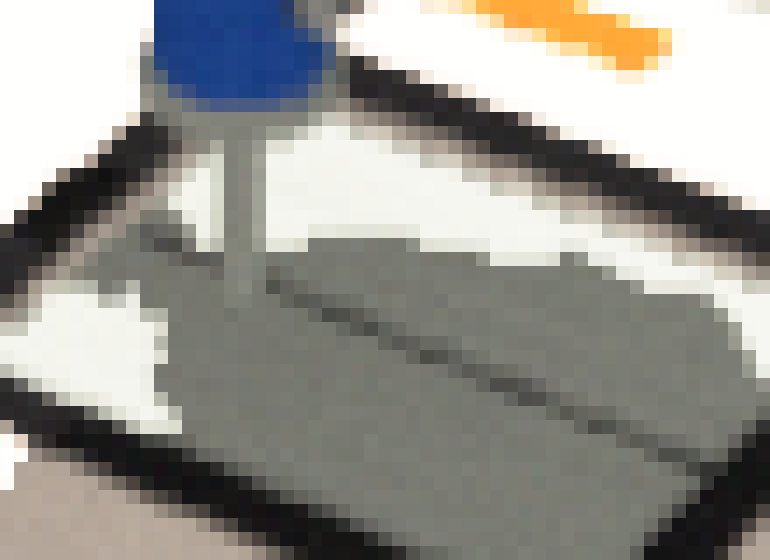

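Emit:
carry_out --rows '[[[0, 0, -0.4, 0, 0, 0], [0, 0, -0.4, 0, 0, 0], [-0.03, -0.2, -0.4, 0, 0, 0], [-0.03, -0.2, -0.2, 0, 0, 0], [-0.03, -0.2, 0, 0, 0, 0], [-0.03, -0.2, 0, 0, 0, 0]]]'

```text
clock: 10.45
tcp_pos: [573.1, -92.2, 179.5]
orientation: [0.0, -0.133, 0.991, -0.0]
force: [-1.5, -0.4, 4.0]
finger_gap: 28.4
gripper_force: 59.9
```

Emit:
carry_out --rows '[[[0, 0, -0.4, 0, 0, 0], [0, 0, -0.4, 0, 0, 0], [-0.24, -0.2, -0.4, 0, 0, 0], [-0.24, -0.2, -0.2, 0, 0, 0], [-0.24, -0.2, 0, 0, 0, 0], [-0.24, -0.2, 0, 0, 0, 0]]]'

```text
clock: 11.05
tcp_pos: [576.4, -93.4, 179.7]
orientation: [0.001, -0.133, 0.991, -0.0]
force: [-0.6, 0.1, 3.1]
finger_gap: 28.5
gripper_force: 59.8
```

Emit:
carry_out --rows '[[[0, 0, -0.4, 0, 0, 0], [0, 0, -0.4, 0, 0, 0], [0.24, -0.2, -0.4, 0, 0, 0], [0.24, -0.2, -0.2, 0, 0, 0], [0.24, -0.2, 0, 0, 0, 0], [0.24, -0.2, 0, 0, 0, 0]]]'

```text
clock: 11.65
tcp_pos: [573.9, -96.1, 179.5]
orientation: [-0.0, -0.133, 0.991, -0.0]
force: [-1.4, -0.3, 3.8]
finger_gap: 28.6
gripper_force: 59.9
```

Emit:
carry_out --rows '[[[0, 0, -0.4, 0, 0, 0], [0, 0, -0.4, 0, 0, 0], [-0.24, -0.2, -0.4, 0, 0, 0], [-0.24, -0.2, -0.2, 0, 0, 0], [-0.24, -0.2, 0, 0, 0, 0], [-0.24, -0.2, 0, 0, 0, 0]]]'

```text
clock: 12.25
tcp_pos: [577.5, -97.3, 179.7]
orientation: [0.001, -0.133, 0.991, -0.0]
force: [-0.0, -0.4, 2.8]
finger_gap: 28.8
gripper_force: 59.9
```

Emit:
carry_out --rows '[[[0, 0, -0.4, 0, 0, 0], [0, 0, -0.4, 0, 0, 0], [0.24, -0.2, -0.4, 0, 0, 0], [0.24, -0.2, -0.2, 0, 0, 0], [0.24, -0.2, 0, 0, 0, 0], [0.24, -0.2, 0, 0, 0, 0]]]'

```text
clock: 12.85
tcp_pos: [575.0, -100.0, 179.5]
orientation: [-0.0, -0.133, 0.991, -0.0]
force: [-1.6, -0.4, 2.9]
finger_gap: 28.6
gripper_force: 59.9
```

Emit:
carry_out --rows '[[[0, 0, -0.4, 0, 0, 0], [0, 0, -0.4, 0, 0, 0], [-0.24, -0.2, -0.4, 0, 0, 0], [-0.24, -0.2, -0.2, 0, 0, 0], [-0.24, -0.2, 0, 0, 0, 0], [-0.24, -0.2, 0, 0, 0, 0]]]'

```text
clock: 13.45
tcp_pos: [578.6, -101.1, 179.7]
orientation: [0.001, -0.133, 0.991, -0.0]
force: [1.0, -0.8, 2.8]
finger_gap: 28.5
gripper_force: 59.9
```

Emit:
carry_out --rows '[[[0, 0, -0.4, 0, 0, 0], [0, 0, -0.4, 0, 0, 0], [0.24, -0.2, -0.4, 0, 0, 0], [0.24, -0.2, -0.2, 0, 0, 0], [0.24, -0.2, 0, 0, 0, 0], [0.24, -0.2, 0, 0, 0, 0]]]'

```text
clock: 14.05
tcp_pos: [576.0, -103.8, 179.5]
orientation: [-0.0, -0.133, 0.991, -0.0]
force: [-1.5, -0.1, 3.5]
finger_gap: 28.5
gripper_force: 59.9
```

Emit:
carry_out --rows '[[[0, 0, -0.4, 0, 0, 0], [0, 0, -0.4, 0, 0, 0], [-0.24, -0.2, -0.4, 0, 0, 0], [-0.24, -0.2, -0.2, 0, 0, 0], [-0.24, -0.2, 0, 0, 0, 0], [-0.24, -0.2, 0, 0, 0, 0]]]'

```text
clock: 14.65
tcp_pos: [579.6, -105.0, 179.7]
orientation: [0.001, -0.133, 0.991, -0.0]
force: [-0.3, -0.2, 3.0]
finger_gap: 28.7
gripper_force: 59.9
```

Emit:
carry_out --rows '[[[0, 0, -0.4, 0, 0, 0], [0, 0, -0.4, 0, 0, 0], [0.24, -0.2, -0.4, 0, 0, 0], [0.24, -0.2, -0.2, 0, 0, 0], [0.24, -0.2, 0, 0, 0, 0], [0.24, -0.2, 0, 0, 0, 0]]]'

```text
clock: 15.25
tcp_pos: [577.1, -107.7, 179.5]
orientation: [-0.0, -0.133, 0.991, -0.0]
force: [-1.6, -0.3, 2.5]
finger_gap: 28.8
gripper_force: 59.9
```

Emit:
carry_out --rows '[[[0, 0, -0.4, 0, 0, 0], [0, 0, -0.4, 0, 0, 0], [-0.24, -0.2, -0.4, 0, 0, 0], [-0.24, -0.2, -0.2, 0, 0, 0], [-0.24, -0.2, 0, 0, 0, 0], [-0.24, -0.2, 0, 0, 0, 0]]]'

```text
clock: 15.85
tcp_pos: [580.7, -108.9, 179.7]
orientation: [0.001, -0.133, 0.991, -0.0]
force: [-0.2, 0.2, 3.1]
finger_gap: 28.4
gripper_force: 59.9
```

Emit:
carry_out --rows '[[[0, 0, -0.4, 0, 0, 0], [0, 0, -0.4, 0, 0, 0], [0.24, -0.2, -0.4, 0, 0, 0], [0.24, -0.2, -0.2, 0, 0, 0], [0.24, -0.2, 0, 0, 0, 0], [0.24, -0.2, 0, 0, 0, 0]]]'

```text
clock: 16.45
tcp_pos: [578.1, -111.5, 179.5]
orientation: [-0.0, -0.133, 0.991, -0.0]
force: [-1.7, -0.1, 3.4]
finger_gap: 28.8
gripper_force: 59.9
```

Emit:
carry_out --rows '[[[0, 0, -0.4, 0, 0, 0], [0, 0, -0.4, 0, 0, 0], [-0.24, -0.2, -0.4, 0, 0, 0], [-0.24, -0.2, -0.2, 0, 0, 0], [-0.24, -0.2, 0, 0, 0, 0], [-0.24, -0.2, 0, 0, 0, 0]]]'

```text
clock: 17.05
tcp_pos: [581.7, -112.7, 179.7]
orientation: [0.001, -0.133, 0.991, -0.0]
force: [0.1, 0.2, 2.7]
finger_gap: 28.6
gripper_force: 59.9
```

Emit:
carry_out --rows '[[[0, 0, -0.4, 0, 0, 0], [0, 0, -0.4, 0, 0, 0], [0.24, -0.2, -0.4, 0, 0, 0], [0.24, -0.2, -0.2, 0, 0, 0], [0.24, -0.2, 0, 0, 0, 0], [0.24, -0.2, 0, 0, 0, 0]]]'

```text
clock: 17.65
tcp_pos: [579.1, -115.4, 179.5]
orientation: [-0.0, -0.133, 0.991, -0.0]
force: [-2.5, -0.9, 2.9]
finger_gap: 28.7
gripper_force: 59.9
```

Emit:
carry_out --rows '[[[0, 0, -0.4, 0, 0, 0], [0, 0, -0.4, 0, 0, 0], [-0.24, -0.2, -0.4, 0, 0, 0], [-0.24, -0.2, -0.2, 0, 0, 0], [-0.24, -0.2, 0, 0, 0, 0], [-0.24, -0.2, 0, 0, 0, 0]]]'

```text
clock: 18.25
tcp_pos: [582.8, -116.6, 179.7]
orientation: [0.001, -0.133, 0.991, -0.0]
force: [0.7, 0.3, 3.2]
finger_gap: 28.6
gripper_force: 59.9
```

Emit:
carry_out --rows '[[[0, 0, -0.4, 0, 0, 0], [0, 0, -0.4, 0, 0, 0], [0.24, -0.2, -0.4, 0, 0, 0], [0.24, -0.2, -0.2, 0, 0, 0], [0.24, -0.2, 0, 0, 0, 0], [0.24, -0.2, 0, 0, 0, 0]]]'

```text
clock: 18.85
tcp_pos: [580.2, -119.2, 179.5]
orientation: [-0.0, -0.133, 0.991, -0.0]
force: [-1.4, -0.4, 4.1]
finger_gap: 28.8
gripper_force: 59.9
```

Emit:
carry_out --rows '[[[0, 0, -0.4, 0, 0, 0], [0, 0, -0.4, 0, 0, 0], [-0.24, -0.2, -0.4, 0, 0, 0], [-0.24, -0.2, -0.2, 0, 0, 0], [-0.24, -0.2, 0, 0, 0, 0], [-0.24, -0.2, 0, 0, 0, 0]]]'

```text
clock: 19.45
tcp_pos: [583.8, -120.5, 179.7]
orientation: [0.001, -0.133, 0.991, -0.0]
force: [0.1, -0.3, 3.2]
finger_gap: 28.8
gripper_force: 59.9
```

Emit:
carry_out --rows '[[[0, 0, -0.4, 0, 0, 0], [0, 0, -0.4, 0, 0, 0], [0.24, -0.2, -0.4, 0, 0, 0], [0.24, -0.2, -0.2, 0, 0, 0], [0.24, -0.2, 0, 0, 0, 0], [0.24, -0.2, 0, 0, 0, 0]]]'

```text
clock: 20.05
tcp_pos: [581.3, -123.1, 179.5]
orientation: [-0.0, -0.133, 0.991, -0.0]
force: [-1.7, -1.2, 2.8]
finger_gap: 28.9
gripper_force: 59.9
```

Emit:
carry_out --rows '[[[0, 0, -0.4, 0, 0, 0], [0, 0, -0.4, 0, 0, 0], [-0.24, -0.2, -0.4, 0, 0, 0], [-0.24, -0.2, -0.2, 0, 0, 0], [-0.24, -0.2, 0, 0, 0, 0], [-0.24, -0.2, 0, 0, 0, 0]]]'

```text
clock: 20.65
tcp_pos: [584.9, -124.3, 179.7]
orientation: [0.001, -0.133, 0.991, -0.0]
force: [-0.7, 0.4, 2.5]
finger_gap: 28.6
gripper_force: 59.9
```

Emit:
carry_out --rows '[[[0, 0, -0.4, 0, 0, 0], [0, 0, -0.4, 0, 0, 0], [0.24, -0.2, -0.4, 0, 0, 0], [0.24, -0.2, -0.2, 0, 0, 0], [0.24, -0.2, 0, 0, 0, 0], [0.24, -0.2, 0, 0, 0, 0]]]'

```text
clock: 21.25
tcp_pos: [582.3, -127.0, 179.5]
orientation: [-0.0, -0.133, 0.991, -0.0]
force: [-2.7, -1.0, 3.4]
finger_gap: 28.9
gripper_force: 59.9
```

Emit:
carry_out --rows '[[[0, 0, -0.4, 0, 0, 0], [0, 0, -0.4, 0, 0, 0], [-0.24, -0.2, -0.4, 0, 0, 0], [-0.24, -0.2, -0.2, 0, 0, 0], [-0.24, -0.2, 0, 0, 0, 0], [-0.24, -0.2, 0, 0, 0, 0]]]'

```text
clock: 21.85
tcp_pos: [585.9, -128.2, 179.7]
orientation: [0.001, -0.133, 0.991, -0.0]
force: [-0.6, 0.3, 3.1]
finger_gap: 28.6
gripper_force: 59.9
```

```bash
python3 - <<'E'
from h import *
im=robot.get_image("side");np.savez("side3.npz",**im)
cv2.imwrite("pics/s4.png",cv2.resize(im["pixels"][180:236,305:365],None,fx=10,fy=10,interpolation=cv2.INTER_NEAREST))
delta([0,0,0],1.837)
E
```

```text
shift cm [53.176 27.79  17.899] rot [-0.0006  0.0013  0.    ]
tcp [ 585.89 -128.15  179.84] F [0.56 0.19 2.86] M [-0.04   0.012  0.013] gap 28.55 gf 59.884983646916226 t 21.9 tool y [-2.631e-01  9.648e-01 -6.000e-04] tool z [ 1.4e-03 -2.0e-04 -1.0e+00]
```

View pics/s4.png

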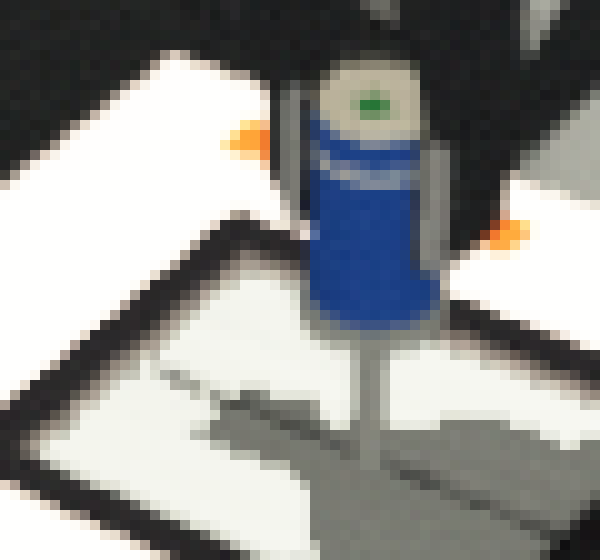

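Emit:
carry_out --rows '[[[0, 0, -0.4, 0, 0, 0], [0, 0, -0.4, 0, 0, 0], [-0.24, -0.2, -0.4, 0, 0, 0], [-0.24, -0.2, -0.2, 0, 0, 0], [-0.24, -0.2, 0, 0, 0, 0], [-0.24, -0.2, 0, 0, 0, 0]]]'

```text
clock: 22.5
tcp_pos: [588.5, -129.5, 179.6]
orientation: [0.0, -0.133, 0.991, -0.0]
force: [-0.9, 0.0, 2.5]
finger_gap: 28.9
gripper_force: 59.8
```

Emit:
carry_out --rows '[[[0, 0, -0.4, 0, 0, 0], [0, 0, -0.4, 0, 0, 0], [0.18, -0.2, -0.4, 0, 0, 0], [0.18, -0.2, -0.2, 0, 0, 0], [0.18, -0.2, 0, 0, 0, 0], [0.18, -0.2, 0, 0, 0, 0]]]'

```text
clock: 23.1
tcp_pos: [586.9, -132.0, 179.6]
orientation: [0.0, -0.133, 0.991, -0.0]
force: [-1.4, -0.0, 3.5]
finger_gap: 28.2
gripper_force: 59.9
```

Emit:
carry_out --rows '[[[0, 0, -0.4, 0, 0, 0], [0, 0, -0.4, 0, 0, 0], [-0.18, -0.2, -0.4, 0, 0, 0], [-0.18, -0.2, -0.2, 0, 0, 0], [-0.18, -0.2, 0, 0, 0, 0], [-0.18, -0.2, 0, 0, 0, 0]]]'

```text
clock: 23.7
tcp_pos: [589.7, -133.3, 179.7]
orientation: [0.001, -0.133, 0.991, -0.0]
force: [-0.9, 0.2, 3.2]
finger_gap: 28.6
gripper_force: 59.9
```

Emit:
carry_out --rows '[[[0, 0, -0.4, 0, 0, 0], [0, 0, -0.4, 0, 0, 0], [0.18, -0.2, -0.4, 0, 0, 0], [0.18, -0.2, -0.2, 0, 0, 0], [0.18, -0.2, 0, 0, 0, 0], [0.18, -0.2, 0, 0, 0, 0]]]'

```text
clock: 24.3
tcp_pos: [587.9, -135.8, 179.5]
orientation: [0.0, -0.133, 0.991, -0.0]
force: [-0.8, -0.6, 3.3]
finger_gap: 28.6
gripper_force: 59.9
```

```bash
python3 - <<'E'
from h import *
im=robot.get_image("side");np.savez("side4.npz",**im)
delta([0,0,0],1.837)
print(im["pixels"][218:234,336:356].sum(2))
print(np.load("side3.npz")["pixels"][218:232,332:350].sum(2))
E
```

```text
shift cm [53.156 28.574 17.952] rot [-0.0005  0.     -0.0001]
tcp [ 587.97 -135.8   179.67] F [-1.57 -0.49  2.98] M [-0.042  0.459  0.014] gap 28.6 gf 59.869096102193 t 24.35 tool y [-2.630e-01  9.648e-01 -5.000e-04] tool z [ 1.e-04 -4.e-04 -1.e+00]
[[733 734 729 730 730 725 709 447 388 409 545 730 732 729 730 732 734 733
  735 733]
 [722 729 731 733 733 728 717 449 388 413 564 729 731 730 731 730 730 730
  733 733]
 [692 726 727 729 730 732 718 459 387 423 613 726 728 728 731 734 731 732
  731 732]
 [430 679 677 678 692 727 711 456 388 425 622 731 727 730 730 730 731 732
  734 731]
 [302 343 356 359 467 728 710 466 390 426 625 732 734 731 724 679 679 690
  730 733]
 [234 284 319 344 437 675 666 435 394 410 552 688 689 693 664 367 362 437
  680 681]
 [349 301 260 278 312 321 339 363 393 385 338 353 352 361 364 358 372 354
  364 368]
 [355 355 346 300 230 248 294 360 387 374 354 362 357 365 359 362 366 361
  369 368]
 [521 353 360 358 355 353 305 372 392 377 327 345 364 367 354 363 358 364
  366 368]
 [708 362 361 355 361 346 358 361 379 365 267 249 301 348 365 367 364 364
  363 349]

[... 861 characters left out ...]
687 688 695 690 662 365]
 [348 346 298 252 229 289 327 345 354 388 386 356 356 366 362 360 374 364]
 [337 345 353 351 346 295 259 291 326 389 393 362 366 354 352 360 356 352]
 [344 346 351 356 353 356 346 292 314 384 384 328 344 371 374 359 362 364]
 [554 532 355 352 347 356 352 349 356 382 385 309 289 304 333 339 367 367]
 [725 714 527 352 348 348 356 360 350 353 355 350 300 223 230 248 309 338]
 [727 729 717 535 350 356 351 357 349 359 349 353 359 345 301 227 238 291]
 [729 728 730 710 355 356 356 357 356 356 354 354 350 348 362 352 353 300]
 [730 727 731 711 360 358 357 361 361 354 350 356 358 360 353 357 356 354]
 [727 727 731 713 353 359 360 364 362 357 359 364 354 362 353 352 351 364]]
```

Emit:
carry_out --rows '[[[0, 0, -0.4, 0, 0, 0], [0, 0, -0.4, 0, 0, 0], [-0.18, -0.2, -0.4, 0, 0, 0], [-0.18, -0.2, -0.2, 0, 0, 0], [-0.18, -0.2, 0, 0, 0, 0], [-0.18, -0.2, 0, 0, 0, 0]]]'

```text
clock: 24.95
tcp_pos: [590.7, -137.2, 179.6]
orientation: [0.001, -0.133, 0.991, -0.0]
force: [0.1, 0.1, 3.3]
finger_gap: 28.7
gripper_force: 59.9
```

Emit:
carry_out --rows '[[[0, 0, -0.4, 0, 0, 0], [0, 0, -0.4, 0, 0, 0], [0.18, -0.2, -0.4, 0, 0, 0], [0.18, -0.2, -0.2, 0, 0, 0], [0.18, -0.2, 0, 0, 0, 0], [0.18, -0.2, 0, 0, 0, 0]]]'

```text
clock: 25.55
tcp_pos: [589.0, -139.8, 179.1]
orientation: [-0.0, -0.133, 0.991, -0.0]
force: [-0.4, -1.8, -0.5]
finger_gap: 28.7
gripper_force: 59.8
```

Emit:
carry_out --rows '[[[0, 0, -0.4, 0, 0, 0], [0, 0, -0.4, 0, 0, 0], [-0.18, -0.2, -0.4, 0, 0, 0], [-0.18, -0.2, -0.2, 0, 0, 0], [-0.18, -0.2, 0, 0, 0, 0], [-0.18, -0.2, 0, 0, 0, 0]]]'

```text
clock: 26.15
tcp_pos: [591.2, -141.0, 178.9]
orientation: [-0.0, -0.133, 0.991, 0.0]
force: [-0.4, -0.1, -1.9]
finger_gap: 28.9
gripper_force: 59.5
```

Emit:
carry_out --rows '[[[0, 0, -0.4, 0, 0, 0], [0, 0, -0.4, 0, 0, 0], [0.18, -0.2, -0.4, 0, 0, 0], [0.18, -0.2, -0.2, 0, 0, 0], [0.18, -0.2, 0, 0, 0, 0], [0.18, -0.2, 0, 0, 0, 0]]]'

```text
clock: 26.75
tcp_pos: [589.9, -143.3, 178.9]
orientation: [-0.0, -0.133, 0.991, 0.0]
force: [-0.5, -0.5, -0.9]
finger_gap: 28.6
gripper_force: 59.5
```

Emit:
carry_out --rows '[[[0, 0, -0.4, 0, 0, 0], [0, 0, -0.4, 0, 0, 0], [-0.18, -0.2, -0.4, 0, 0, 0], [-0.18, -0.2, -0.2, 0, 0, 0], [-0.18, -0.2, 0, 0, 0, 0], [-0.18, -0.2, 0, 0, 0, 0]]]'

```text
clock: 27.35
tcp_pos: [592.2, -144.6, 179.0]
orientation: [-0.0, -0.133, 0.991, 0.0]
force: [-1.2, 0.3, 0.4]
finger_gap: 28.5
gripper_force: 59.6
```

Emit:
carry_out --rows '[[[0, 0, -0.4, 0, 0, 0], [0, 0, -0.4, 0, 0, 0], [0.18, -0.2, -0.4, 0, 0, 0], [0.18, -0.2, -0.2, 0, 0, 0], [0.18, -0.2, 0, 0, 0, 0], [0.18, -0.2, 0, 0, 0, 0]]]'

```text
clock: 27.95
tcp_pos: [591.4, -147.6, 179.6]
orientation: [0.0, -0.133, 0.991, -0.0]
force: [-0.7, -0.5, 2.4]
finger_gap: 28.5
gripper_force: 59.6
```

The tap forces fell around TCP (591, -142), so the well is there. I'll centre on it and go in a little deeper.

Emit:
carry_out --rows '[[[0, 0, -0.4, 0, 0, 0], [0, 0, -0.4, 0, 0, 0], [-0.05, 0.3, -0.4, 0, 0, 0], [-0.09, 0.55, -0.4, 0, 0, 0], [-0.09, 0.55, -0.4, 0, 0, 0], [-0.09, 0.55, -0.2, 0, 0, 0], [-0.09, 0.55, 0, 0, 0, 0], [-0.09, 0.55, 0, 0, 0, 0], [-0.09, 0.55, 0, 0, 0, 0]]]'

```text
clock: 28.85
tcp_pos: [590.6, -141.7, 179.2]
orientation: [-0.0, -0.133, 0.991, 0.0]
force: [-0.5, -0.4, -1.3]
finger_gap: 28.6
gripper_force: 59.6
```

Emit:
carry_out --rows '[[[0, 0, 0.15, 0, 0, 0], [0, 0, 0.15, 0, 0, 0], [0, 0, 0.15, 0, 0, 0]]]'

```text
clock: 29.15
tcp_pos: [590.7, -141.7, 177.8]
orientation: [0.0, -0.133, 0.991, -0.0]
force: [1.3, 1.0, -1.6]
finger_gap: 28.6
gripper_force: 59.6
```

```bash
python3 - <<'E'
from h import *
delta([590.8,-142,170],1.837)
E
```

```text
shift cm [-0.005 -0.028  0.779] rot [-0.0001  0.0001 -0.0001]
tcp [ 590.67 -141.74  177.79] F [ 1.29  0.97 -1.64] M [-0.004 -0.013  0.033] gap 28.57 gf 59.63478308287449 t 29.15 tool y [-2.630e-01  9.648e-01 -1.000e-04] tool z [ 1.e-04 -0.e+00 -1.e+00]
```

Emit:
carry_out --rows '[[[0, 0, 0.1, 0, 0, 0], [0, 0, 0.2, 0, 0, 0], [0, 0, 0.3, 0, 0, 0], [0, 0, 0.3, 0, 0, 0]]]'

```text
clock: 29.55
tcp_pos: [590.6, -141.7, 174.6]
orientation: [-0.0, -0.133, 0.991, 0.0]
force: [-0.4, -0.2, -1.2]
finger_gap: 28.6
gripper_force: 59.6
```

Emit:
carry_out --rows '[[[0, 0, 0.1, 0, 0, 0], [0, 0, 0.2, 0, 0, 0], [0, 0, 0.3, 0, 0, 0], [0, 0, 0.3, 0, 0, 0]]]'

```text
clock: 29.95
tcp_pos: [590.6, -141.7, 171.6]
orientation: [-0.0, -0.133, 0.991, 0.0]
force: [0.2, 0.0, -1.6]
finger_gap: 29.0
gripper_force: 59.6
```

Emit:
carry_out --rows '[[[0, 0, 0.1, 0, 0, 0], [0, 0, 0.2, 0, 0, 0], [0, 0, 0.3, 0, 0, 0], [0, 0, 0.3, 0, 0, 0]]]'

```text
clock: 30.35
tcp_pos: [590.6, -141.7, 168.6]
orientation: [-0.0, -0.133, 0.991, 0.0]
force: [-0.2, -0.6, -2.0]
finger_gap: 28.5
gripper_force: 59.6
```

```bash
python3 - <<'E'
from h import *
delta([590.8,-142,138],1.837)
E
```

```text
shift cm [-0.01  -0.038  3.063] rot [ 0.0001 -0.     -0.    ]
tcp [ 590.6  -141.66  168.63] F [-0.17 -0.63 -1.96] M [-0.09  -0.029 -0.049] gap 28.55 gf 59.63585780002177 t 30.35 tool y [-2.630e-01  9.648e-01  1.000e-04] tool z [-0.e+00  1.e-04 -1.e+00]
```

Emit:
carry_out --rows '[[[0, 0, 0.2, 0, 0, 0], [0, 0, 0.4, 0, 0, 0], [0, 0, 0.6, 0, 0, 0], [0, 0, 0.8, 0, 0, 0], [0, 0, 0.9, 0, 0, 0], [0, 0, 0.9, 0, 0, 0]]]'

```text
clock: 30.95
tcp_pos: [590.6, -141.7, 159.6]
orientation: [-0.0, -0.133, 0.991, 0.0]
force: [0.6, -0.9, -1.4]
finger_gap: 29.0
gripper_force: 59.6
```

Emit:
carry_out --rows '[[[0, 0, 0.2, 0, 0, 0], [0, 0, 0.4, 0, 0, 0], [0, 0, 0.6, 0, 0, 0], [0, 0, 0.8, 0, 0, 0], [0, 0, 0.9, 0, 0, 0], [0, 0, 0.9, 0, 0, 0]]]'

```text
clock: 31.55
tcp_pos: [590.6, -141.6, 150.6]
orientation: [-0.0, -0.133, 0.991, 0.0]
force: [0.2, -0.8, -0.3]
finger_gap: 29.0
gripper_force: 59.6
```

Emit:
carry_out --rows '[[[0, 0, 0.2, 0, 0, 0], [0, 0, 0.4, 0, 0, 0], [0, 0, 0.6, 0, 0, 0], [0, 0, 0.8, 0, 0, 0], [0, 0, 0.9, 0, 0, 0], [0, 0, 0.9, 0, 0, 0]]]'

```text
clock: 32.15
tcp_pos: [590.6, -141.7, 141.6]
orientation: [-0.0, -0.133, 0.991, 0.0]
force: [0.5, -0.1, -0.8]
finger_gap: 29.2
gripper_force: 59.6
```

```bash
python3 - <<'E'
from h import *
delta([590.8,-142,137],1.837)
E
```

```text
shift cm [-0.009 -0.035  0.463] rot [ 0.0001 -0.     -0.0001]
tcp [ 590.62 -141.68  141.63] F [ 0.45 -0.12 -0.83] M [-0.052 -0.069 -0.   ] gap 29.17 gf 59.638560687890276 t 32.15 tool y [-2.630e-01  9.648e-01  1.000e-04] tool z [-0.e+00  1.e-04 -1.e+00]
```

Now 40 mm in. I'll go down in 1 mm steps until the flange makes contact.

Emit:
carry_out --rows '[[[0, 0, 0.15, 0, 0, 0], [0, 0, 0.3, 0, 0, 0], [0, 0, 0.3, 0, 0, 0], [0, 0, 0.3, 0, 0, 0]]]'

```text
clock: 32.55
tcp_pos: [590.7, -141.6, 138.8]
orientation: [0.0, -0.133, 0.991, 0.0]
force: [-0.4, 0.7, -0.9]
finger_gap: 29.0
gripper_force: 59.6
```

Emit:
carry_out --rows '[[[0, 0, 0.1, 0, 0, 0], [0, 0, 0.1, 0, 0, 0], [0, 0, 0.1, 0, 0, 0]]]'

```text
clock: 32.85
tcp_pos: [590.6, -141.7, 137.8]
orientation: [0.0, -0.133, 0.991, 0.0]
force: [-0.1, -0.1, -0.4]
finger_gap: 28.6
gripper_force: 59.6
```

Emit:
carry_out --rows '[[[0, 0, 0.1, 0, 0, 0], [0, 0, 0.1, 0, 0, 0], [0, 0, 0.1, 0, 0, 0]]]'

```text
clock: 33.15
tcp_pos: [590.6, -141.7, 136.8]
orientation: [0.0, -0.133, 0.991, 0.0]
force: [0.8, 0.0, -0.8]
finger_gap: 28.8
gripper_force: 59.6
```

Emit:
carry_out --rows '[[[0, 0, 0.05, 0, 0, 0], [0, 0, 0.05, 0, 0, 0], [0, 0, 0.05, 0, 0, 0]]]'

```text
clock: 33.45
tcp_pos: [590.7, -141.7, 136.3]
orientation: [0.0, -0.133, 0.991, 0.0]
force: [-0.1, -0.6, 0.3]
finger_gap: 28.5
gripper_force: 59.6
```

Emit:
carry_out --rows '[[[0, 0, 0.08, 0, 0, 0], [0, 0, 0.08, 0, 0, 0], [0, 0, 0.08, 0, 0, 0], [0, 0, 0.08, 0, 0, 0]]]'

```text
clock: 33.85
tcp_pos: [590.7, -141.7, 135.7]
orientation: [0.0, -0.133, 0.991, 0.0]
force: [-0.2, -0.1, 1.0]
finger_gap: 28.7
gripper_force: 59.6
```

Emit:
carry_out --rows '[[[0, 0, 0, 0, 0, 0], [0, 0, 0, 0, 0, 0], [0, 0, 0, 0, 0, 0], [0, 0, 0, 0, 0, 0], [0, 0, 0, 0, 0, 0], [0, 0, 0, 0, 0, 0], [0, 0, 0, 0, 0, 0], [0, 0, 0, 0, 0, 0], [0, 0, 0, 0, 0, 0], [0, 0, 0, 0, 0, 0]]]' --fingers 0

```text
clock: 34.85
tcp_pos: [590.6, -141.7, 135.5]
orientation: [0.0, -0.133, 0.991, 0.0]
force: [-0.3, -0.1, -0.7]
finger_gap: 85.2
gripper_force: 0.0
```

```bash
python3 - <<'E'
from h import *
delta([590.8,-142,137],1.837)
im=robot.get_image("side")
cv2.imwrite("pics/s5.png",cv2.resize(im["pixels"][160:250,290:380],(600,600),interpolation=cv2.INTER_CUBIC))
E
```

```text
shift cm [-0.009 -0.038 -0.152] rot [0.0001 0.     0.    ]
tcp [ 590.62 -141.66  135.48] F [-0.27 -0.11 -0.67] M [-0.036  0.028  0.028] gap 85.21 gf 0.0 t 34.85 tool y [-2.631e-01  9.648e-01  1.000e-04] tool z [ 0.e+00  1.e-04 -1.e+00]
```

View pics/s5.png

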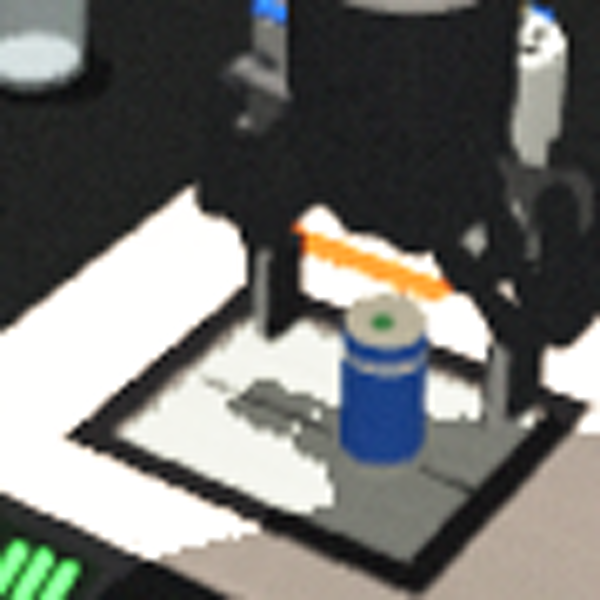

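The logger stands upright at about (383,380), flange on the plate, and the fingers at (270,300) and (500,380) are open and clear of it. I'll retreat upward and check with the depth image.

Emit:
carry_out --rows '[[[0, 0, -0.5, 0, 0, 0], [0, 0, -1.5, 0, 0, 0], [0, 0, -3, 0, 0, 0], [0, 0, -5, 0, 0, 0], [0, 0, -7, 0, 0, 0], [0, 0, -9, 0, 0, 0], [0, 0, -11, 0, 0, 0], [0, 0, -12, 0, 0, 0], [0, 0, -12, 0, 0, 0], [0, 0, -12, 0, 0, 0], [0, 0, -12, 0, 0, 0]]]'

```text
clock: 36.0
tcp_pos: [590.0, -141.4, 254.2]
orientation: [-0.001, -0.133, 0.991, 0.001]
force: [0.1, -0.1, -0.8]
finger_gap: 85.2
gripper_force: 0.0
```

```bash
python3 - <<'E'
from h import *
im=robot.get_image("side");P=cloud(im);s0=dict(np.load("side0.npz"));P0=cloud(s0)
w=P[195:240,330:365].reshape(-1,3);px=im["pixels"][195:240,330:365].astype(int).reshape(-1,3)
b=px[:,0]-px[:,2]>50;print("grip blue z",np.nanpercentile(w[b,2],[2,98]).round(1),np.nanmedian(w[b],0).round(1))
top=(px.sum(1)>0)&(w[:,2]>140)&(abs(w[:,0]-590)<25)&(abs(w[:,1]+142)<25);print("top z",np.nanpercentile(w[top,2],[50,90]).round(1) if top.any() else None,top.sum())
o=robot.get_obs();print(o["tcp_pos"],o["clock"])
E
```

```text
grip blue z [107.9 155.1] [ 576.4 -151.6  130.7]
top z [156.9 160. ] 165
[ 589.96693026 -141.44214218  254.17204519] 36.05
```

```bash
python3 -c "
from workcell import robot
print(robot.sign_off())"
```

```text
the job is handed in; nothing more can be done
None
```

The logger is seated upright in the well with its flange on the plate and released, and I handed the job in at about 36 s; sign-off returned no verdict. I found the well with light taps along the line (about 6 N at most) instead of a continuous drag.

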